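Set the test console's flow lever to its third click and start it

TASK

On the gas-detector test console, push the upright flow lever along its slot from behind with the fingertips, counting the clicks, and stop when it has dropped into the third notch, without running past it; do not pinch it. Leave it there and then press the round start button fully in and let it go. Nothing is to be picked up: the detector, jar, tray and brass adaptor stay where they stand.

Things in the scene. Friction and masses are not known exactly. Their poses are not given: they have to be found in the camera images.
- console: Grey box-shaped test console fixed on the bench, 160 (x) x 260 (y) x 60 mm high; origin at the centre of its underside, z up. A dark slot runs along y on its top at x = 0. Place and yaw (up to 0.35 rad) vary. Brass hose stubs stick 18 mm out of its +x side.
- lever (a joint): Lever travel in m along the console's +y (to the left, seen from the robot): 0 at the slot's right end (console y = -75 mm), end stop 0.145. Starts at 0 to 0.008, short of the first notch, sliding with 0.5 N of friction. Each ridge resists with 4 to 6 N at its near flank; about 3 mm past its crest the lever jumps on into the notch by itself and stays seated.
- lever_top (a point): Middle of the lever's top end, 56 mm above the console's top. The lever is a plain upright aluminium tab, 26 mm across the slot (console x), 10 mm thick along it (y), 45 mm tall, on a dark carriage 40 (x) x 30 (y) mm whose top is 11 mm above the console's top. A sprung brass roller on the carriage, level with the tab's middle, presses on the index rail.
- index_rail: Steel bar 20 (x) x 112 (y) x 12 mm high, fixed on the console's top beyond the slot; axes as the console's, origin under its centre at console x = 48, y = -9 to 1 mm (varies). Towards the slot it has 7 round ridges (10 mm diameter) 16 mm apart; the 6 notches between lie at rail y = -40, -24, -8 (the third), 8, 24, 40 mm. Seated, the tab's middle has the notch's y.
- start_button (a joint): Start button travel in m: 0 out, 0.006 fully in; springs back by itself. Fully in takes about 5 N.
- start_button_top (a point): Centre of the top of the round grey start button, diameter 26 mm, pressed straight down; it stands in a black round housing (diameter 42 mm, 12 mm high) on the console's top face, at the console's x = -48, y = 85 mm. Its top is 22 mm above the console's top face when out, and stays proud of the housing when in.
- detector: Orange hand-held gas detector standing upright, 34 x 62 x 115 mm with a short black stub on top (135 mm in all); origin at the centre of its underside. Loose, 0.3 kg. Leave alone.
- jar: White lidded jar, diameter 52 mm, 75 mm high; origin at the centre of its underside. Loose. Leave alone.
- tray: Small open blue tray, 140 x 100 x 40 mm; origin at the centre of its underside. Loose. Leave alone.
- adaptor: Small brass hose adaptor, diameter 24 mm at the foot, 30 mm high, standing loose on the console's top face at about the console's x = -52, y = -30 mm; origin at the centre of its underside. Leave alone.

How it is judged:
By the outcome, as a careful person would: the job done as asked, in the order asked, and still so for the second after the job is handed in, with the robot touching nothing.
It also fails if it takes over 48 s, if anything falls off the work surface, if the arm or the gripper's body presses on something with over 40 N, if the wrist force passes 120 N, or if a joint passes its speed limit or range.

ROBOT

A 7-joint arm with a two-finger parallel gripper is mounted at the origin on the work surface. World frame = base frame: x ahead of the robot, y to its left, z up, the work surface at z = 0. Lengths are in m, angles in rad, forces in N, time in s.
With the tool pointing down it reaches from about 0.4 to 0.875 m from the base axis. Payload 6.5 kg.
Tool frame: the origin (TCP) lies midway between the tips of the shut fingers; the grasp point (between the pads) lies 19 mm behind it; z points along the fingers, y is the line along which they close (so a half turn about z gives the same grasp; the last joint's range is limited). The gripper opens to 85 mm and grips with 20 to 120 N. Pads are 22 mm wide; open, the fingers measure 114 mm over their backs; the gripper's body (76 mm by 85 mm) begins 54 mm behind the grasp point. The pads swing forward as they close: fully open they stand 13 mm farther back than shut.
Start: joints at [-1.374, 0.536, -0.004, 1.538, 0.003, 1.067, -0.071], TCP at [0.169, 0.628, 0.231] pointing down, gripper open.
Joint ranges: [-2.7, 2.7], [-0.37, 2.16], [-1.27, 1.26], [0.24, 2.4], [-1.31, 4.45], [0.19, 1.91], [-2.76, 2.76]. Speed limits (rad/s): [2.39, 2.39, 3.14, 3.14, 3.14, 3.14, 3.14].

INTERFACE

Orientations are given as [roll, pitch, yaw] about the fixed x, y, z axes, in that order (R = Rz(yaw) Ry(pitch) Rx(roll)).
In Python, from bench import r, jaws, kin, viewer, job, nets gives the robot as it stands. The module is installed in compiled form; this text tells all that it offers. Calls block until the motion is done:
- r.goto(position, orientation): joint-space move of the TCP to a pose.
- r.servo_line(position, vel=0.15, ori=None): straight line of the TCP; ori=None keeps the orientation; vel is the mean speed in m/s.
- r.movej(angles): joint-space move.
- jaws.open_jaws() and jaws.close_gripper(strength=None): open the fingers fully, or close them until they stop; strength is the grip in N (None keeps the last).
- r.hold(seconds).
- kin.ik(position, orientation): joint angles nearest the present ones, or None.
- r.get_obs(): the state.
- viewer.snapshot(name): name is "scene" or "top" or "wrist"; returns a dict with "pixels" (420x560x3 uint8, red, green, blue), "vertical_fov" (degrees; the focal length in pixels is half the picture's height over the tangent of half this angle, whatever the lens; pixels are square), "cx", "cy" (the principal point, pixels), "rvec" (rotation vector, rad) and "tvec" (3), from world to camera coordinates, as OpenCV has them. Camera axes: x right, y down, z forward; pixel columns grow to the right and rows downward; lengths in m; the calibration is good to about 2 mm. The wrist camera is an equidistant fisheye: a pixel r from the principal point sees the ray r / f radians off the axis. A picture is of the moment at which its call begins. There is no depth.
A pose or a line that the arm cannot do raises r.MotionError and nothing moves.
- job.job_done(): hands the job in; it is judged then, once.
Trained networks look in a picture, given as the dict that the camera call returned (one of the last four; its "shot" number tells which), for a name from the list of things; names that differ only in an ending like _2 or _b are one class to them, and where a whole thing is asked for, a point or a joint stands for the part that bears it (a point fixed in the world has none). Each returns a list of dicts, best first, with "score" (0 to 1); they miss things now and then, are a little off and sometimes report something else, mostly with a low value. They report only what shows in the picture. A call takes as long as a camera call.
- nets.find_in(picture, thing): "point" ([x, y, z] in m, in the coordinates of the camera as it stood for that picture, good to about 4 mm: the middle of the surface that is visible of it).
- nets.outline_of(picture, thing): "pixels" (420x560 bool, what is visible of it).
The state is a dict: "clock": time; "joint_positions": joint angles; "joint_vel": joint speeds; "joint_efforts": joint torques, N m; "tcp_pos": TCP position; "tool_rot": TCP orientation; "ft_force": force on the tool from outside, world axes, zero at the start; "torque": the same for the moment, N m; "grip_width": opening from 0.0 (shut) to 1.0 (fully open); "grip_force": force on a finger pad.
Only numpy, scipy, OpenCV 4.12 (cv2) and the standard library are available. Lean on these libraries where they do the work, as an engineer would, in place of code of your own. Each camera call takes 0.05 s, during which the arm holds its last target. There are 200 camera calls.

## Working session

There is one attempt and no reset: what is moved stays moved. The work goes in short steps, each a Python script; the robot and the scene stay as the last script left them, time stands still between calls to the robot, and variables do not carry over. Pictures are saved under pics/ and viewed, at most 10 in all, crops included, and the job is handed in when it is done.

```bash
mkdir -p pics; ls; cat > h.py <<'E'
from bench import r, jaws, kin, viewer, job, nets
import numpy as np, cv2
def snap(n,fn=None):
    p=viewer.snapshot(n)
    if fn: cv2.imwrite('pics/'+fn,cv2.cvtColor(p['pixels'],cv2.COLOR_RGB2BGR))
    return p
def cam(p):
    R=cv2.Rodrigues(np.array(p['rvec'],float))[0]; t=np.array(p['tvec'],float).ravel()
    f=p['pixels'].shape[0]/2/np.tan(np.radians(p['vertical_fov'])/2)
    return R,t,f
def w(p,pt):
    R,t,f=cam(p); return R.T@(np.array(pt)-t)
def proj(p,P):  # pinhole
    R,t,f=cam(p); c=(R@np.atleast_2d(P).T).T+t
    return np.c_[f*c[:,0]/c[:,2]+p['cx'],f*c[:,1]/c[:,2]+p['cy']]
def onplane(p,uv,z):
    R,t,f=cam(p); uv=np.atleast_2d(uv)
    d=(R.T@np.c_[(uv[:,0]-p['cx'])/f,(uv[:,1]-p['cy'])/f,np.ones(len(uv))].T).T
    c=-R.T@t; return c+d*((z-c[2])/d[:,2])[:,None]
E
python3 - <<'E'
from h import *
np.set_printoptions(precision=4,suppress=True)
o=r.get_obs(); print(o['clock'],o['tcp_pos'],o['tool_rot'],o['ft_force'],o['grip_width'])
for n in('top','scene'):
    p=snap(n,n+'1.png'); print(n,-cam(p)[0].T@cam(p)[1],cam(p)[2])
    for th in('console','lever','lever_top','index_rail','start_button','start_button_top','detector','jar','tray','adaptor'):
        L=nets.find_in(p,th)
        print(th,[(round(d['score'],2),w(p,d['point'])) for d in L[:2]])
E
```

```text
pics
0.0 [0.1687 0.6271 0.2304] [-3.1399  0.0001  2.8789] [ 0.6435 -0.1264  0.4225] 1.001327004523057
top [0.5353 0.0342 0.9963] 440.8648088215162
console [(0.56, array([0.5699, 0.0171, 0.0627]))]
lever [(0.85, array([ 0.5839, -0.0557,  0.0724]))]
lever_top [(0.53, array([ 0.5805, -0.0565,  0.0714]))]
index_rail [(0.76, array([0.6246, 0.0102, 0.0747]))]
start_button [(0.63, array([0.5233, 0.0919, 0.0796]))]
start_button_top [(0.6, array([0.5254, 0.0934, 0.0808]))]
detector [(0.85, array([0.5623, 0.2102, 0.1168]))]
jar [(0.78, array([0.7181, 0.0445, 0.079 ]))]
tray [(0.89, array([ 0.6396, -0.2284,  0.006 ]))]
adaptor []
scene [ 1.0295 -0.5529  0.8871] 506.5662951463445
console [(0.89, array([ 0.59  , -0.0182,  0.0572])), (0.59, array([0.532 , 0.0907, 0.084 ]))]
lever [(0.85, array([ 0.5896, -0.0621,  0.0696]))]
lever_top [(0.78, array([ 0.5882, -0.0642,  0.0751]))]
index_rail [(0.71, array([0.627 , 0.0007, 0.0732]))]
start_button [(0.46, array([0.5321, 0.0884, 0.0804]))]
start_button_top [(0.65, array([0.5306, 0.0866, 0.0867])), (0.42, array([ 0.5894, -0.0645,  0.074 ]))]
detector [(0.77, array([0.5707, 0.2028, 0.0745]))]
jar [(0.76, array([0.7291, 0.0291, 0.0569]))]
tray [(0.75, array([ 0.6338, -0.2222, -0.0006]))]
adaptor [(0.53, array([ 0.533 , -0.0392,  0.0736]))]
```

```bash
python3 - <<'E'
import cv2
for n in('top','scene'):
    i=cv2.imread(f'pics/{n}1.png'); cv2.imwrite(f'pics/{n}1b.png',cv2.resize(i,(784,588),interpolation=cv2.INTER_CUBIC))
E
```

```text
(no output)
```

View pics/top1b.png

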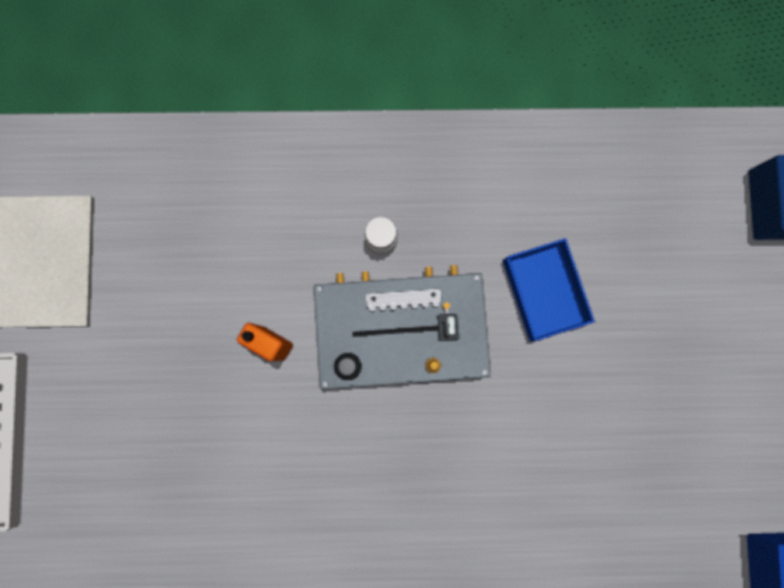

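View pics/scene1b.png

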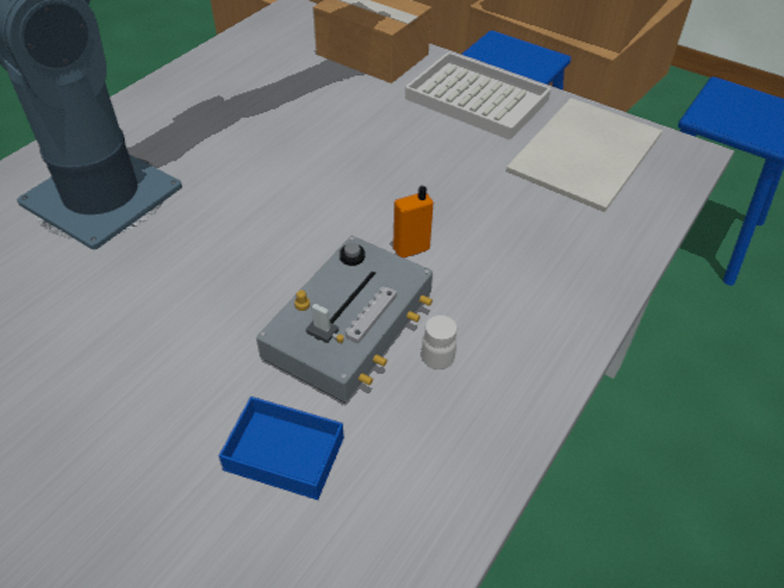

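The top view shows the lever at about (449,327), the rail at (402,300) and the button at (347,366). The adaptor is at (433,365) and the console has little yaw. The scene view agrees. Next I fit the console and rail poses from the outlines.

```bash
cat > fit.py <<'E'
from h import *
from scipy.optimize import minimize
def box(sx,sy,z0,z1,cx=0,cy=0):
    return np.array([[cx+a*sx/2,cy+b*sy/2,z] for z in(z0,z1) for a,b in((-1,-1),(1,-1),(1,1),(-1,1))])
def tow(P,q):
    c,s=np.cos(q[2]),np.sin(q[2]); P=np.atleast_2d(P)
    return np.c_[q[0]+c*P[:,0]-s*P[:,1],q[1]+s*P[:,0]+c*P[:,1],P[:,2]]
def hullmask(uv,S=4):
    m=np.zeros((420*S,560*S),np.uint8); h=cv2.convexHull(((uv+.5)*S).astype(np.float32)).astype(np.int32)
    cv2.fillConvexPoly(m,h,1); return cv2.resize(m.astype(np.float32),(560,420),interpolation=cv2.INTER_AREA)
def clean(m,k):
    m=cv2.morphologyEx(m.astype(np.uint8),cv2.MORPH_CLOSE,np.ones((k,k)))
    m=cv2.morphologyEx(m,cv2.MORPH_OPEN,np.ones((k,k)))
    c=max(cv2.findContours(m,cv2.RETR_EXTERNAL,cv2.CHAIN_APPROX_NONE)[0],key=cv2.contourArea)
    o=np.zeros_like(m); cv2.fillPoly(o,[cv2.convexHull(c)],1); return o.astype(np.float32)
E
python3 - <<'E'
from fit import *
np.set_printoptions(precision=4,suppress=True)
ps=[snap('top'),snap('scene')]
ms=[]; rm=[]
for p in ps:
    ms.append(clean(nets.outline_of(p,'console')[0]['pixels'],11))
    rm.append(clean(nets.outline_of(p,'index_rail')[0]['pixels'],3))
B=box(.16,.26,0,.06)
def cost(q,I): return sum(np.abs(hullmask(proj(ps[i],tow(B,q)))-ms[i]).sum() for i in I)
def solve(I):
    q0=np.array([.57,.017,.05]); sim=np.vstack([q0,q0+[.01,0,0],q0+[0,.01,0],q0+[0,0,.08]])
    return minimize(cost,q0,args=(I,),method='Nelder-Mead',options=dict(initial_simplex=sim,xatol=1e-4,fatol=.5))
for I in([0],[1],[0,1]):
    s=solve(I); print(I,s.x,s.fun)
q=s.x; np.save('q.npy',q)
for I in([0],[1],[0,1]):
    cs=[(sum(np.abs(hullmask(proj(ps[i],tow(box(.024,.112,.06,.072,.047,y),q)))-rm[i]).sum() for i in I),y) for y in np.arange(-.014,.007,.0005)]
    print('rail',I,sorted(cs)[:3])
# overlay crop
y=min(cs)[1]
i=cv2.cvtColor(ps[0]['pixels'],cv2.COLOR_RGB2BGR); S=4; x0,y0=210,180
c=cv2.resize(i[y0:y0+115,x0:x0+155],None,fx=S,fy=S,interpolation=cv2.INTER_CUBIC)
def dr(P,col,closed=True):
    uv=((proj(ps[0],tow(P,q))-[x0,y0]+.5)*S).astype(np.int32); cv2.polylines(c,[uv],closed,col,1)
dr(box(.16,.26,.06,.06)[:4],(0,255,0)); dr(box(.02,.112,.072,.072,.048,y)[:4],(0,0,255))
a=np.linspace(0,6.3,40); dr(np.c_[-.048+.013*np.cos(a),.085+.013*np.sin(a),0*a+.082],(255,255,0))
for k in(-40,-24,-8,8): dr(np.array([[.03,y+k/1e3,.07],[.042,y+k/1e3,.07]]),(255,0,255),False)
cv2.imwrite('pics/ov.png',c)
for p in ps:
  for n in ('lever','start_button_top'):
    P=w(p,nets.find_in(p,n)[0]['point']); d=P-[q[0],q[1],0]; k=np.cos(q[2]),np.sin(q[2]); print(n,d[0]*k[0]+d[1]*k[1],-d[0]*k[1]+d[1]*k[0],P[2])
E
```

```text
[0] [0.5776 0.0116 0.0525] 327.8125
[1] [0.5805 0.0144 0.0479] 515.8125
[0, 1] [0.5793 0.0127 0.0517] 929.3125
rail [0] [(np.float32(175.0), np.float64(-0.006499999999999994)), (np.float32(177.25), np.float64(-0.006999999999999994)), (np.float32(180.0), np.float64(-0.005999999999999993))]
rail [1] [(np.float32(122.375), np.float64(-0.006499999999999994)), (np.float32(126.375), np.float64(-0.004999999999999992)), (np.float32(126.5625), np.float64(-0.006999999999999994))]
rail [0, 1] [(np.float32(297.375), np.float64(-0.006499999999999994)), (np.float32(303.8125), np.float64(-0.006999999999999994)), (np.float32(307.6875), np.float64(-0.005999999999999993))]
lever -0.0010013943397906991 -0.06927140985342815 0.07644341021437445
start_button_top -0.052340951193378005 0.08703732117297582 0.08034731940806464
lever 0.00553953091325567 -0.07709430517834973 0.06591845006207132
start_button_top -0.04596606285775403 0.07668487478121058 0.0867229596996689
```

View pics/ov.png

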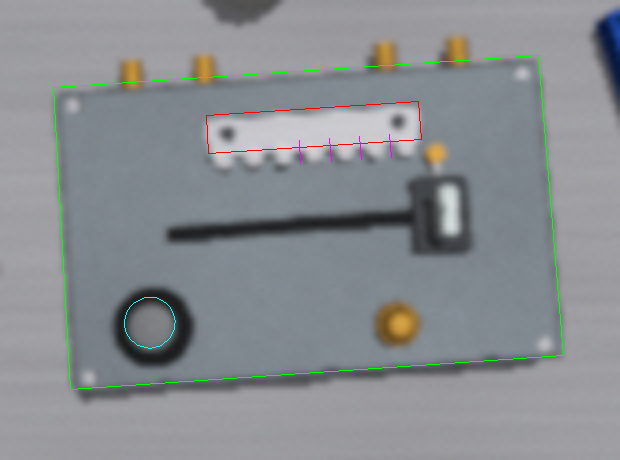

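The overlay matches: the ridges are at columns 223 to 407, and the third notch is at about column 330, which is console y ≈ -14.5 mm. Next I approach behind the lever and push to the first click.

```bash
cat >> fit.py <<'E'
q=np.load('q.npy') if __import__('os').path.exists('q.npy') else None
ORI=[np.pi,0,q[2]+np.pi/2]; EY=np.array([-np.sin(q[2]),np.cos(q[2]),0])
def cw(x,y,z): return tow([[x,y,z]],q)[0]
def st():
    o=r.get_obs(); d=np.array(o['tcp_pos'])-[q[0],q[1],0]
    return o['clock'],d@EY,np.array(o['ft_force'])@EY,np.array(o['ft_force'])
E
python3 - <<'E'
from fit import *
print(kin.ik(cw(0,-.12,.2),ORI))
jaws.close_gripper(20)
r.goto(cw(0,-.12,.2),ORI); print(r.get_obs()['joint_positions'],r.get_obs()['clock'])
r.servo_line(cw(0,-.12,.085),vel=.1)
r.hold(.2); t,y,f0,F=st(); print(t,y,F); np.save('f0.npy',f0)
snap('scene','app.png')
y=-.12; tgt=-.12
while tgt<-.078:   # tab predicted (TCP+16) to -62
    tgt+=.003; r.servo_line(cw(0,tgt,.085),vel=.03); s=st(); print('%.2f %.1f %.2f'%(s[0],s[1]*1e3,s[2]-f0))
    if s[2]-f0<-3: break
snap('scene','app2.png')
a=[cv2.imread('pics/'+n)[130:310,150:350] for n in('app.png','app2.png')]
cv2.imwrite('pics/ab.png',cv2.resize(np.hstack(a),(800,360)))
E
```

```text
[-0.4575092   0.59857909  0.80442816  1.75209749 -0.50053119  1.00825868
  0.58722576]
[-0.4584362   0.59866203  0.8034558   1.75182189 -0.50064138  1.00834768
  0.58719198] 5.3333
6.8333 -0.12001772678988622 [-0.40372103 -0.28406918 -0.36008267]
7.13 -116.5 -0.36
7.38 -113.7 0.36
7.63 -110.7 0.61
7.88 -107.7 -0.56
8.13 -104.7 0.28
8.38 -101.7 0.58
8.63 -98.7 0.99
8.88 -95.7 -0.09
9.13 -92.7 0.44
9.38 -89.7 0.03
9.63 -86.7 1.01
9.88 -83.7 1.26
10.13 -80.6 0.15
10.38 -78.5 -2.80
```

View pics/ab.png

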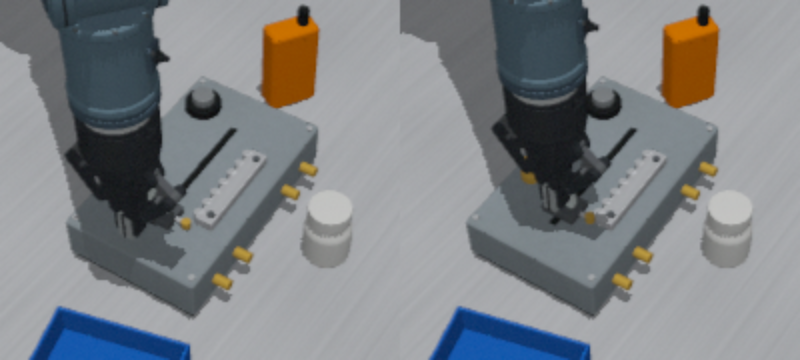

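The picture shows the fingertips behind the tab, with the roller at the rail's first ridge, and the force is now rising. I continue in 1 mm steps, counting clicks.

```bash
cat >> fit.py <<'E'
f0=float(np.load('f0.npy')) if __import__('os').path.exists('f0.npy') else 0
def push(tgt,stop,step=.001):
    peak=0
    while tgt<stop-1e-6:
        tgt+=step; r.servo_line(cw(0,tgt,.085),vel=.02)
        f=np.mean([(r.hold(.02),st()[2]-f0)[1] for _ in range(3)]); s=st(); peak=min(peak,f)
        print('%.2f tgt %.1f y %.1f f %.2f'%(s[0],tgt*1e3,s[1]*1e3,f))
        if peak<-2.5 and f>-.6: print('click'); break
    return tgt
E
python3 - <<'E'
from fit import *
t=push(-.078,-.062)
np.save('t.npy',t)
E
```

```text
10.73 tgt -77.0 y -77.9 f -4.92
11.03 tgt -76.0 y -76.0 f -3.02
11.33 tgt -75.0 y -74.3 f -1.54
11.63 tgt -74.0 y -73.3 f -0.21
click
```

```bash
sed -i "s/print('click'); break/print('drop'); peak=0/" fit.py; python3 - <<'E'
from fit import *
t=push(-.074,-.052)
E
```

```text
11.93 tgt -73.0 y -72.5 f 0.10
12.23 tgt -72.0 y -71.7 f 0.01
12.53 tgt -71.0 y -70.7 f 0.84
12.83 tgt -70.0 y -69.8 f 0.12
13.13 tgt -69.0 y -68.9 f 0.01
13.43 tgt -68.0 y -67.9 f 0.48
13.73 tgt -67.0 y -66.9 f 0.16
14.03 tgt -66.0 y -65.9 f -0.00
14.33 tgt -65.0 y -64.9 f 0.27
14.63 tgt -64.0 y -64.0 f -0.20
14.93 tgt -63.0 y -62.9 f 0.59
15.23 tgt -62.0 y -62.7 f -2.03
15.53 tgt -61.0 y -62.0 f -5.76
15.83 tgt -60.0 y -60.0 f -3.71
16.13 tgt -59.0 y -58.2 f -0.78
16.43 tgt -58.0 y -57.3 f 0.06
drop
16.73 tgt -57.0 y -56.7 f -0.16
17.03 tgt -56.0 y -55.7 f -0.06
17.33 tgt -55.0 y -54.7 f 0.34
17.63 tgt -54.0 y -53.8 f 0.45
17.93 tgt -53.0 y -52.9 f 0.52
18.23 tgt -52.0 y -51.9 f 0.30
```

Ridge 2 repeated exactly 16 mm after ridge 1, so the third notch is seated at about TCP -30.7, with the jump at about -35.5. I push to -33 and look.

```bash
python3 - <<'E'
from fit import *
t=push(-.052,-.033)
r.servo_line(cw(0,-.06,.085),vel=.06); r.servo_line(cw(0,-.06,.19),vel=.15)
r.goto(cw(-.048,.087,.16),ORI)
print(st())
p=snap('top','t2.png'); p2=snap('scene','s2.png')
S=4; i=cv2.imread('pics/t2.png')[190:290,210:365]; j=cv2.imread('pics/s2.png')[150:290,180:320]
cv2.imwrite('pics/t2b.png',np.hstack([cv2.resize(i,(465,300),interpolation=2),cv2.resize(j,(300,300),interpolation=2)]))
for P in(p,p2):
    L=nets.find_in(P,'lever'); 
    if L: d=w(P,L[0]['point']); print(d,(d-[q[0],q[1],0])@EY)
E
```

```text
18.53 tgt -51.0 y -50.9 f 0.16
18.83 tgt -50.0 y -50.0 f 0.50
19.13 tgt -49.0 y -48.9 f 0.26
19.43 tgt -48.0 y -48.0 f 0.59
19.73 tgt -47.0 y -46.9 f 0.13
20.03 tgt -46.0 y -46.7 f -2.39
20.33 tgt -45.0 y -45.9 f -4.85
20.63 tgt -44.0 y -44.0 f -3.46
20.93 tgt -43.0 y -42.3 f -0.94
21.23 tgt -42.0 y -41.3 f -0.29
drop
21.53 tgt -41.0 y -40.6 f 0.43
21.83 tgt -40.0 y -39.8 f -0.16
22.13 tgt -39.0 y -38.7 f 0.67
22.43 tgt -38.0 y -37.8 f -0.11
22.73 tgt -37.0 y -36.9 f -0.09
23.03 tgt -36.0 y -35.9 f 0.31
23.33 tgt -35.0 y -35.0 f 0.09
23.63 tgt -34.0 y -33.9 f -0.02
23.93 tgt -33.0 y -32.9 f 0.13
(26.0583, np.float64(0.08681207599032574), np.float64(-0.6184625954148272), array([ 0.12530932, -0.6128104 , -0.57702309]))
[ 5.79495129e-01 -4.04884440e-04  7.21675718e-02] -0.01313563226286317
[ 0.58162921 -0.00763709  0.07480891] -0.02046837093755672
```

View pics/t2b.png

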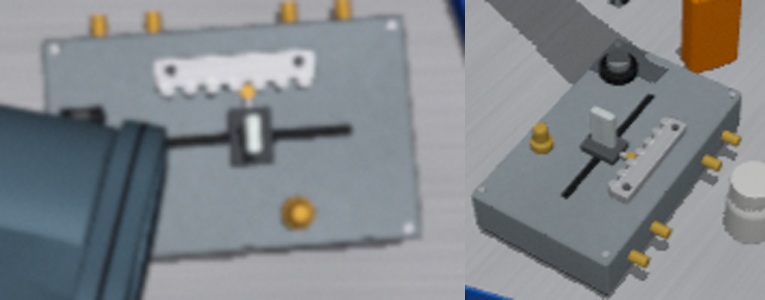

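The top view shows the roller at (248,92), between the third and fourth ridges from the right, so the lever sits in the third notch. Its measured y agrees (expected -14.5 mm). Now I press the button.

```bash
python3 - <<'E'
from fit import *
X,Y=-.049,.084
r.servo_line(cw(X,Y,.09),vel=.1); r.hold(.1); z0=st()[3][2]
z=.09
while z>.070:
    z-=.001; r.servo_line(cw(X,Y,z),vel=.02); r.hold(.05); o=r.get_obs(); f=o['ft_force'][2]-z0
    print('%.2f %.1f %.2f %.1f'%(o['clock'],z*1e3,o['tcp_pos'][2]*1e3,f))
    if f>14: break
snap('scene','b.png')
r.hold(.2)
r.servo_line(cw(X,Y,.10),vel=.06); r.servo_line(cw(X,Y,.19),vel=.15); print(st()[0])
p=snap('scene','s3.png')
L=nets.find_in(p,'lever'); d=w(p,L[0]['point']); print(d,(d-[q[0],q[1],0])@EY)
cv2.imwrite('pics/fin.png',np.hstack([cv2.resize(cv2.imread('pics/'+n)[130:310,160:340],(390,390),interpolation=2) for n in('b.png','s3.png')]))
E
```

```text
27.51 89.0 89.15 -0.3
27.81 88.0 87.95 -0.2
28.11 87.0 86.97 0.7
28.41 86.0 85.98 0.2
28.71 85.0 84.96 0.3
29.01 84.0 83.96 0.3
29.31 83.0 82.97 -1.1
29.61 82.0 82.11 1.4
29.91 81.0 81.08 2.8
30.21 80.0 80.07 2.6
30.51 79.0 79.06 2.9
30.81 78.0 78.08 3.9
31.11 77.0 77.07 4.6
31.41 76.0 76.12 6.4
31.71 75.0 75.91 16.8
33.275
[ 0.58491416 -0.00678858  0.07569162] -0.019790584887118295
```

View pics/fin.png

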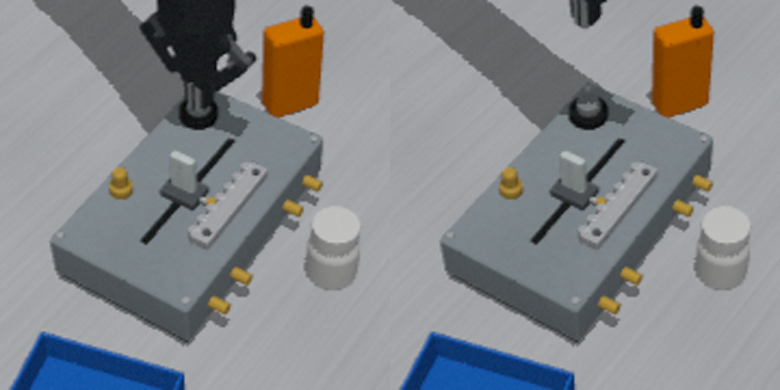

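The left picture shows the fingers on the button, which bottomed out after 6 mm with a sharp force rise. The right one shows it released, with the lever still seated and everything else undisturbed.

```bash
python3 -c "
from h import *
print(job.job_done())"
```

```text
the job is handed in; nothing more can be done
None
```

The lever was pushed from behind with closed fingertips and is in the third notch; the start button was then pressed fully in (6 mm) and released, nothing else moved in the pictures, and the job was handed in at about 33 s (verdict not shown).

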